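# Load the mixing caddy and present the red-banded jar

### The job

The plasterer needs the red-banded mixing jar and its trowel. Take the small pointing trowel out of the wooden tool block and slide its blade fully home into the slot of the blue holder on the revolving caddy; then turn the caddy until the red-banded jar stands at the front, squarely in line with the yellow pointer of the foot. It runs freely, so finish still gripping the black handle in its middle, holding the caddy still there for the jar to be taken. Do not push the mug, the tape measure or the sanding block about.

Things in the scene. Friction and masses are not known exactly. Their poses are not given: they have to be found in the camera images.
- caddy_base: fixed round black foot (radius 100 mm) of the revolving caddy; origin on the bench at the turning axis; its own -x points to the front, where a 26 mm wide yellow pointer sticks out under the turntable to 175 mm from the axis (top 9 mm above the bench)
- carousel (a joint): turn of the grey round turntable (radius 129 mm, top 22 mm above the bench) on the foot in rad, counter-clockwise seen from above; 0 or any whole turn (2 pi) = red-banded jar squarely at the front; no notches, turns freely either way (about 0.03 N m of friction) and stays where it is left
- red_jar (a point): centre of the top of the red-banded jar (red band round the glass, red disc on the lid), 80 mm from the axis, 118 mm above the bench. Going counter-clockwise seen from above by quarter turns follow the blue slot holder and two equal jars without red; all yellow-lidded, 78 mm across, fixed tight in rubber cups on the turntable
- front_mark (a point): the yellow pointer's tip region, 160 mm in front of the turning axis on the foot, 9 mm above the bench
- handle: black bar grip on top of the hub column in the middle of the turntable, turns with it: 70 mm long along its own y (which points along the line from the blue holder through the axis), 16 mm wide along its x, 20 mm high; origin at its centre, on the turning axis, 152 mm above the bench; below it the post is only 11 mm thick; pinch it across its width from above; it clears the jar tops by 24 mm
- slot_mouth (a point): centre of the slot's mouth on top of the blue holder (36 x 60 mm, top 102 mm above the bench), 80 mm from the turning axis; slot 6 mm wide along this frame's x (tangential), 37 mm long along its y (radial), 72 mm deep along -z, with a 4 mm chamfer at the mouth; turns with the turntable
- tool_block: fixed beech block on the bench, 66 x 150 x 80 mm (x, y, z), origin at the centre of its underside; in its top, 40 mm towards its own -y, the slot where the trowel stands (37 mm along x, 7 mm along y, floor 10 mm above the bench); 45 mm towards +y a cold chisel stands fixed in a hole, its top 168 mm above the bench
- trowel: small pointing trowel, 32 x 135 x 17 mm, about 0.12 kg, starts standing blade down in the tool block, leaning up to 4 degrees. Own axes: y along it to the blade's end (down at the start), x across the blade, z across its thickness. Blade 32 mm wide, 3 mm thick (z 0 to 3), y -21 to 68 mm; round wooden handle 16 to 17 mm thick, y -68 to -32 mm, centred at z = 8.5 mm
- blade_tip (a point): middle of the blade's end edge, at (0, 68, 1.5) mm in the trowel's frame, same axes as the trowel
- grip (a point): middle of the trowel's wooden handle, at (0, -50, 8.5) mm in the trowel's frame: 118 mm above the blade's end, 7 mm to the side of the blade's middle plane; pinch across z
- mug: striped mug, 86 x 115 x 95 mm, bystander; origin at its underside
- tape_measure: yellow tape measure, 40 x 78 x 62 mm, bystander; origin at its underside
- sanding_block: red-brown sanding block, 60 x 110 x 32 mm, bystander; origin at its underside

How it is judged:
By the outcome, as a careful person would: the job done as asked, in the order asked, and still so for the second after the job is handed in, while the arm keeps its last pose, push and grip.
It also fails if it takes over 72 s, if anything falls off the work surface, if the arm or the gripper's body presses on something with over 40 N, if the wrist force passes 120 N, or if a joint passes its speed limit or range.

### The arm

A 6-joint arm with a two-finger parallel gripper is mounted at the origin on a cart in front of the work surface, level with it; the furniture and walls round the work are solid. World frame = base frame: x ahead of the robot, y to its left, z up, the work surface at z = 0. Lengths are in m, angles in rad, forces in N, time in s.
With the tool pointing down it reaches from about 0.35 to 0.775 m from the base axis. Payload 7.3 kg.
Tool frame: the origin (TCP) lies at the very end of the fingers, on their centre line; the grasp point (between the pads) lies 19 mm behind it; z points along the fingers, y is the line along which they close (so a half turn about z gives the same grasp; the last joint's range is limited). The gripper opens to 92 mm and grips with 3 to 60 N. Pads are 19 mm wide; open, the fingers measure 130 mm over their backs; the gripper's body (75 mm by 190 mm) begins 47 mm behind the grasp point.
Start: joints at [-1.381, 0.342, 1.524, -0, 1.275, -0.146], TCP at [0.173, -0.496, 0.227] pointing down, gripper open.
Joint ranges: [-2.53, 2.53], [-0.77, 2.02], [0.04, 2.7], [-1, 4.14], [0.28, 2.66], [-3.11, 3.11]. Speed limits (rad/s): [2.57, 2.57, 3.14, 3.14, 3.14, 3.14].

### API

Orientations are given as [roll, pitch, yaw] about the fixed x, y, z axes, in that order (R = Rz(yaw) Ry(pitch) Rx(roll)).
In Python, from cell import robot gives the robot as it stands.
- The arm moves only by the tool apply_moves, never from a script. Its argument "motion" is text: rows parted by semicolons, each of 7 numbers parted by spaces: the opening in per cent of the stroke, from 0 (shut) to 100 (fully open), then the shift along the tool's x, y, z in cm, then the turn, a rotation vector about the tool's x, y, z in rad. A call has 1 to 20 rows; each row shifts and turns the commanded pose from where the row before left it, along the tool's axes as they then stand; what a row does not reach is not made up. A row lasts 1/8 s, in which the tool goes at most 62.5 mm and 10.7 degrees, less where a joint would pass 70% of its speed; a pose out of reach is approached as far as the arm can. A call with a gripper value outside its range is refused whole. The fingers move at their own pace and stop on an object; "force" is the grip in N (left out, the last holds). Time passes only in rows, so rows that do not move let the fingers close. It gives the time, the measured TCP pose, the force, the opening and the grip force at its end, in the units of the state.
- robot.observe(): the state, without advancing time (a new reading comes with each control period).
- robot.read_camera(name): name is "scene" or "top"; returns a dict with "img" (420x560x3 uint8, red, green, blue), "fovy" (degrees; the focal length in pixels is half the picture's height over the tangent of half this angle, whatever the lens; pixels are square), "cx", "cy" (the principal point, pixels), "R" (3x3) and "t" (3): a world point X has camera coordinates R X + t. Camera axes: x right, y down, z forward; pixel columns grow to the right and rows downward; lengths in m; the calibration is good to about 2 mm. A picture is of the moment at which its call begins. There is no depth.
- robot.hand_in(): hands the job in; it is judged then, once.
Trained networks look in a picture, given as the dict that the camera call returned (one of the last four; its "shot" number tells which), for a name from the list of things; names that differ only in an ending like _2 or _b are one class to them, and where a whole thing is asked for, a point or a joint stands for the part that bears it (a point fixed in the world has none). Each returns a list of dicts, best first, with "score" (0 to 1); they miss things now and then, are a little off and sometimes report something else, mostly with a low value. They report only what shows in the picture. A call takes as long as a camera call.
- robot.search_frame(target, picture): "centre" ([x, y, z] in m, in world coordinates, good to about 4 mm: the middle of the surface that is visible of it).
- robot.trace(target, picture): "pixels" (420x560 bool, what is visible of it).
The state is a dict: "time": time; "qpos": joint angles; "qvel": joint speeds; "joint_efforts": joint torques, N m; "tool_pos": TCP position; "tool_rot": TCP orientation; "contact_force": force on the tool from outside, world axes, zero at the start; "torque": the same for the moment, N m; "opening": finger opening in m; "grip_force": force on a finger pad.
Only numpy, scipy, OpenCV 4.12 (cv2) and the standard library are available. Lean on these libraries where they do the work, as an engineer would, in place of code of your own. Each camera call takes 0.05 s, during which the arm holds its last target. There are 200 camera calls.

## Working session

There is one attempt and no reset: what is moved stays moved. The work goes in short steps, Python scripts to look and compute and a tool call to move; the robot and the scene stay as the last step left them, time stands still between calls to the robot, and variables do not carry over. Pictures are saved under pics/ and viewed, at most 10 in all, crops included, and the job is handed in when it is done.

Besides the shell and the picture viewer there is one more tool, called as name(argument=value, ...), one argument or row to a line, values as JSON. apply_moves: Moves the arm, as the interface text tells. Its arguments: {"type":"object","properties":{"motion":{"type":"string"},"force":{"type":"number"}},"required":["motion"]}

```bash
ls; mkdir -p pics; cat > h.py <<'E'
import numpy as np, cv2
from cell import robot
from scipy.spatial.transform import Rotation as Ro
def K(p):
    f=p["img"].shape[0]/2/np.tan(np.radians(p["fovy"])/2); return f
def proj(p,X):
    c=(np.asarray(p["R"])@np.atleast_2d(X).T).T+p["t"]; f=K(p)
    return np.c_[p["cx"]+f*c[:,0]/c[:,2],p["cy"]+f*c[:,1]/c[:,2]]
def ray(p,uv):
    R=np.asarray(p["R"]);d=R.T@np.array([(uv[0]-p["cx"])/K(p),(uv[1]-p["cy"])/K(p),1]);return -R.T@p["t"],d
def atz(p,uv,z):
    o,d=ray(p,uv);return o+d*(z-o[2])/d[2]
def tri(ps,uvs):
    A=np.zeros((3,3));b=np.zeros(3)
    for p,uv in zip(ps,uvs):
        o,d=ray(p,uv);d=d/np.linalg.norm(d);M=np.eye(3)-np.outer(d,d);A+=M;b+=M@o
    return np.linalg.solve(A,b)
def save(p,n,crop=None,s=1):
    im=p["img"][:,:,::-1]
    if crop: im=im[crop[1]:crop[3],crop[0]:crop[2]]
    cv2.imwrite("pics/"+n,cv2.resize(im,None,fx=s,fy=s,interpolation=cv2.INTER_CUBIC))
E
python3 - <<'E'
from h import *
np.set_printoptions(precision=4,suppress=True)
s=robot.observe();print(s)
P={n:robot.read_camera(n) for n in("scene","top")}
for n,p in P.items():
    save(p,n+"0.png"); print(n,p["fovy"],p["cx"],p["cy"],-np.asarray(p["R"]).T@p["t"])
    for t in["caddy_base","carousel","red_jar","front_mark","handle","slot_mouth","tool_block","trowel","blade_tip","grip","mug","tape_measure","sanding_block"]:
        print(t,[(np.round(d["centre"],4),round(d["score"],2)) for d in robot.search_frame(t,p)[:2]])
a=np.hstack([P["scene"]["img"],P["top"]["img"]])
E
```

```text
pics
{'time': 0.0, 'qpos': array([-1.381 ,  0.3427,  1.525 , -0.    ,  1.2754, -0.146 ]), 'qvel': array([ 0.0008,  0.0009, -0.0002,  0.0004,  0.0013, -0.0009]), 'joint_efforts': array([  0.0005, -43.1239, -24.422 ,   0.0717,   0.056 ,  -0.0002]), 'tool_pos': array([ 0.1729, -0.4953,  0.226 ]), 'tool_rot': array([-3.1401, -0.0002,  0.3358]), 'contact_force': array([-1.1734, -0.7546, -0.3935]), 'torque': array([0.0703, 0.0003, 0.0134]), 'grip_force': 0.0, 'opening': 0.09158843139679432}
scene 43.09594830070247 278.1156382602308 214.4281190022568 [-0.0169 -0.932   0.9291]
caddy_base [(array([ 0.5778, -0.053 ,  0.0565]), 0.69)]
carousel [(array([ 0.5785, -0.0569,  0.06  ]), 0.66), (array([0.5525, 0.0077, 0.1552]), 0.46)]
red_jar [(array([ 0.5781, -0.0546,  0.0527]), 0.8)]
front_mark [(array([ 0.5809, -0.053 ,  0.0545]), 0.94)]
handle []
slot_mouth [(array([ 0.5778, -0.0545,  0.0558]), 0.82), (array([ 0.495 , -0.3564,  0.1139]), 0.32)]
tool_block [(array([ 0.4821, -0.3332,  0.0806]), 0.88), (array([ 0.5804, -0.059 ,  0.0582]), 0.24)]
trowel [(array([ 0.5006, -0.3527,  0.1132]), 0.58), (ar
[... 463 characters left out ...]
, 0.0143, 0.0244]), 0.57)]
carousel [(array([0.5175, 0.0146, 0.0218]), 0.87)]
red_jar [(array([0.5161, 0.0139, 0.0237]), 0.65)]
front_mark [(array([0.5243, 0.012 , 0.0236]), 0.97)]
handle [(array([0.5289, 0.0185, 0.163 ]), 0.51)]
slot_mouth [(array([0.5227, 0.0123, 0.0249]), 0.75)]
tool_block [(array([ 0.4993, -0.3135,  0.0809]), 0.77)]
trowel [(array([ 0.5006, -0.3482,  0.1413]), 0.5)]
blade_tip [(array([ 0.714 , -0.2105,  0.0516]), 0.61)]
grip [(array([ 0.5021, -0.3436,  0.1397]), 0.43)]
mug [(array([ 0.714 , -0.2143,  0.0518]), 0.76)]
tape_measure [(array([0.4032, 0.194 , 0.062 ]), 0.7)]
sanding_block [(array([ 0.3519, -0.2235,  0.0277]), 0.85), (array([ 0.5008, -0.3115,  0.08  ]), 0.51)]
```

View pics/scene0.png

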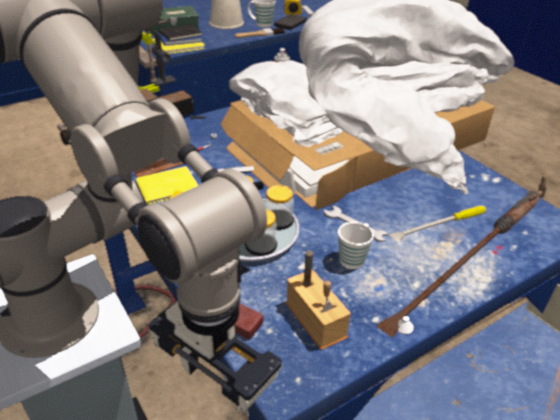

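View pics/top0.png

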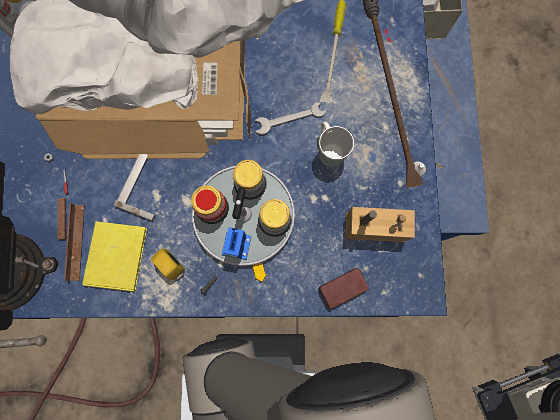

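The scene view shows the block with chisel (308,268) and trowel (327,290), with the arm hiding most of the caddy. In the top view the caddy is at (243,215), red jar (207,203), blue holder (237,242), pointer (260,272) and trowel (401,222).

```bash
python3 - <<'E'
from h import *
np.set_printoptions(precision=4,suppress=True)
T=robot.read_camera("top");S=robot.read_camera("scene")
import pickle;pickle.dump((T,S),open("p0.pkl","wb"))
hsv=cv2.cvtColor(T["img"],cv2.COLOR_RGB2HSV)
def comps(lo,hi,box,z,name,minA=15):
    m=cv2.inRange(hsv,np.array(lo),np.array(hi)); k=np.zeros_like(m);x0,y0,x1,y1=box;k[y0:y1,x0:x1]=m[y0:y1,x0:x1]
    n,l,st,c=cv2.connectedComponentsWithStats(k)
    for i in range(1,n):
        if st[i,4]>=minA: print(name,st[i],c[i],atz(T,c[i],z))
box=(185,155,300,290)
comps((0,150,90),(6,255,255),box,.118,"red");comps((174,150,90),(180,255,255),box,.118,"red2")
comps((15,120,120),(32,255,255),box,.118,"yel")
comps((15,150,120),(32,255,255),(245,258,275,285),.009,"pointer")
comps((105,180,100),(125,255,255),(220,222,256,264),.102,"blue",40)
a=cv2.resize(T["img"][155:290,185:305],None,fx=4.4,fy=4.4,interpolation=cv2.INTER_CUBIC)
b=cv2.resize(T["img"][195:255,340:420],None,fx=5,fy=5,interpolation=cv2.INTER_CUBIC)
c=cv2.resize(S["img"][240:350,280:360],None,fx=2.6,fy=2.6,interpolation=cv2.INTER_CUBIC)
H=np.zeros((600,800,3),np.uint8);H[:594,:528]=a[:594,:528];H[:286,540:540+208]=c[:286,:208]
b=cv2.resize(b,(264,198));H[300:498,532:796]=b
cv2.imwrite("pics/z1.png",H[:,:,::-1])
for t in ["trowel","handle","slot_mouth"]:
  for n,p in(("T",T),("S",S)):
    for d in robot.trace(t,p)[:1]:
        y,x=np.nonzero(d["pixels"]);print(t,n,d["score"],len(x),x.mean(),y.mean(),x.min(),x.max(),y.min(),y.max())
E
```

```text
red [196 190  20  20 326] [205.4479 199.3282] [0.5484 0.0972 0.118 ]
red [223 196   3  15  22] [224.0909 203.0909] [0.5398 0.0545 0.118 ]
yel [233 160  30  28 616] [247.513  173.2825] [0.6106 0.0024 0.118 ]
yel [192 186  30  28 292] [206.4486 199.8219] [0.5473 0.0949 0.118 ]
yel [260 199  30  29 650] [274.2    213.0954] [ 0.5168 -0.0598  0.118 ]
yel [253 264  13  18 151] [259.1126 272.1523] [ 0.3837 -0.0269  0.118 ]
pointer [253 264  13  18 151] [259.1126 272.1523] [ 0.3887 -0.0223  0.009 ]
blue [228 231  10  21  96] [232.6146 241.5104] [0.4537 0.0349 0.102 ]
trowel T 0.47 79 400.5822784810127 219.8987341772152 396 405 215 227
trowel S 0.6 179 327.1564245810056 296.8491620111732 323 333 282 311
handle T 0.78 234 238.44444444444446 202.76068376068375 232 244 187 218
handle S 0.6 57 259.35087719298247 184.73684210526315 255 263 181 189
slot_mouth T 0.91 8321 242.66999158754956 214.20129792092297 192 294 159 265
slot_mouth S 0.64 2680 273.45932835820895 225.7216417910448 239 298 177 261
```

View pics/z1.png

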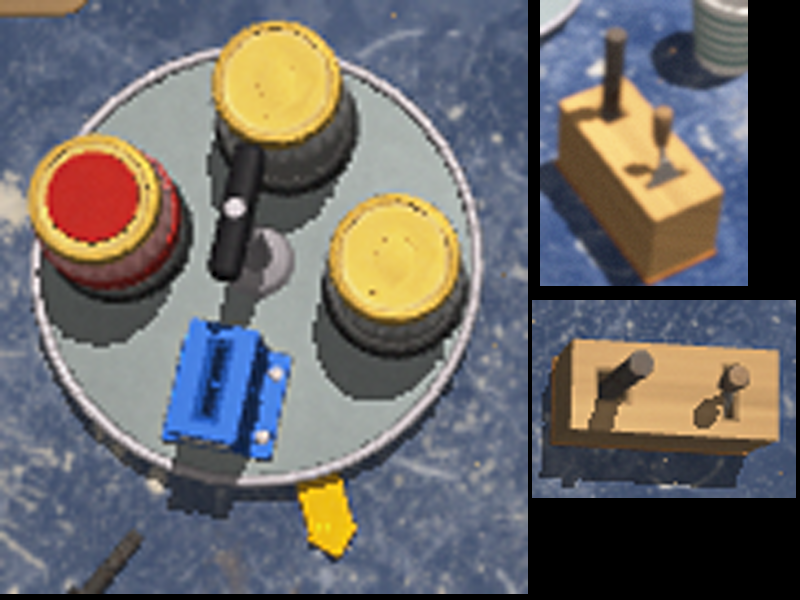

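The crop shows the trowel handle top near top-view (402,217) and scene (327,282). The red jar is on the left, the blue holder on the robot side, and the handle bar lies along the holder–axis line. The pointer is about (260,272).

```bash
python3 - <<'E'
from h import *
import pickle
np.set_printoptions(precision=4,suppress=True)
T,S=pickle.load(open("p0.pkl","rb"))
print("handle top",tri([T,S],[(402.4,217.1),(326.9,282.3)]))
c=np.array([atz(T,q,.08) for q in[(353,207.1),(414.5,210.2),(413.6,237.4),(351.5,233.8)]])
print(c,c.mean(0),np.linalg.norm(c[0]-c[1]),np.linalg.norm(c[1]-c[2]))
H=np.zeros((600,800,3),np.uint8)
H[:600,:400]=cv2.resize(T["img"][205:241,388:412],(400,600),interpolation=cv2.INTER_CUBIC)   # x16.67
H[:600,400:]=cv2.resize(S["img"][275:323,310:342],(400,600),interpolation=cv2.INTER_CUBIC)   # x12.5
cv2.imwrite("pics/z2.png",H[:,:,::-1])
# pointer side edges
hsv=cv2.cvtColor(T["img"],cv2.COLOR_RGB2HSV);m=cv2.inRange(hsv,np.array((15,150,100)),np.array((32,255,255)))
ax=np.array([.5326,.0187])
ys,xs=np.nonzero(m[258:290,245:275]);pts=np.array([atz(T,(x+245,y+258),.009)[:2] for x,y in zip(xs,ys)])
r=pts-ax;rad=np.linalg.norm(r,axis=1);an=np.degrees(np.arctan2(r[:,1],r[:,0]))%360
for a,b in((.13,.14),(.14,.15),(.15,.16),(.16,.165),(.165,.18)):
    k=(rad>=a)&(rad<b);print(a,k.sum(),an[k].mean() if k.any() else None, an[k].min() if k.any() else 0, an[k].max() if k.any() else 0)
E
```

```text
handle top [ 0.5028 -0.3453  0.1426]
[[ 0.5392 -0.2478  0.08  ]
 [ 0.532  -0.3957  0.08  ]
 [ 0.4663 -0.3895  0.08  ]
 [ 0.4748 -0.2421  0.08  ]] [ 0.5031 -0.3188  0.08  ] 0.14808540901693215 0.06594059568224975
0.13 41 195.88656703955388 190.72588475155302 201.1667473988601
0.14 42 195.7543975382714 191.0066789142686 200.69881603604026
0.15 42 195.808530289354 191.25082512288554 200.61050199427902
0.16 20 196.13213660419538 191.949035534257 200.23166095073344
0.165 13 195.7279181811596 193.45584957842925 197.77999036420604
```

View pics/z2.png

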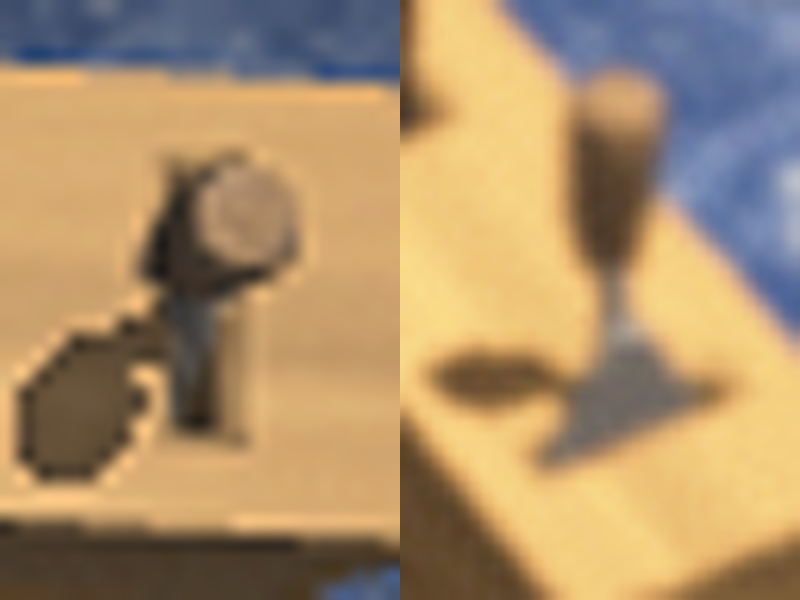

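The zoom shows the handle's top disc at top-view (402.9,217.8) and scene (327.6,283.0). The blade stands at the +y side of its slot, with the handle offset towards +y. I'll move above it and refine its pose.

apply_moves(
  motion="60 0 0 -4 0 0 0; 60 6 -0.5 0 0 0 0; 60 6 -0.5 0 0 0 0; 60 6 -0.5 0 0 0 0; 60 6 -0.5 0 0 0 0; 60 6 -0.5 0 0 0 0; 60 6 -0.4 0 0 0 0; 60 0 0 0 0 0 0.13; 60 0 0 0 0 0 0.13; 60 0 0 0 0 0 0.13; 60 0 0 0 0 0 0",
)

```text
time: 3.18
tool_pos: [0.5034, -0.3496, 0.2666]
tool_rot: [3.142, 0.0, -0.053]
contact_force: [1.3, 0.7, -0.2]
opening: 0.0551
grip_force: 0.0
```

```bash
python3 - <<'E'
from h import *
import pickle
from scipy.optimize import least_squares
np.set_printoptions(precision=4,suppress=True)
T,S=pickle.load(open("p0.pkl","rb"))
print(robot.observe()["tool_pos"],robot.observe()["tool_rot"],robot.observe()["qpos"])
l=lambda x,y:(388+x/16.67-.5,205+y/16.67-.5); r=lambda x,y:(310+(x-400)/12.5-.5,275+y/12.5-.5)
print("top",tri([T,S],[l(248,213),r(620,100)]))
for n,q in(("L",r(540,465)),("R",r(698,398)),("slotR",r(738,385))):print(n,atz(S,q,.08))
for n,q in(("slotTL",l(172,160)),("slotBL",l(172,435)),("slotBR",l(246,445))):print(n,atz(T,q,.08))
# base trowel pose: x->X, y->-Z, z->+Y
B=np.array([[1,0,0],[0,0,1],[0,-1,0]],float)
def world(v,P):
    R=Ro.from_euler("xyz",v[3:]).as_matrix()@B   # lean about X, lean about Y, yaw
    return v[:3]+(R@np.array(P).T).T
# obs: T top centre, S top centre, S handle bottom centre, S tip blade at z=.08 edges handled as z=.08 intersections
def res(v):
    e=[]
    top=world(v,[[0,-68,8.5]])/1 if 0 else world(v,np.array([[0,-68,8.5]])*1e-3)
    e+=list((proj(T,top)-l(248,213))[0]);e+=list((proj(S,top)-r(620,100))[0])
    bot=world(v,np.array([[0,-32,8.5]])*1e-3);e+=list((proj(S,bot)-r(608,262))[0])
    for sx,px in((-16,r(540,465)),(16,r(698,398))):
        a=world(v,np.array([[sx,-21,1.5],[sx,68,1.5]])*1e-3);k=(.08-a[0,2])/(a[1,2]-a[0,2]);e+=list((proj(S,a[:1]+k*(a[1]-a[0]))-px)[0])
    tip=world(v,np.array([[0,68,1.5]])*1e-3)[0];e.append((tip[2]-.0105)*500)
    return np.r_[e,v[3:5]*5,(v[5]+.05)*5]
s=least_squares(res,[.502,-.352,.078,0,0,-.05])
print("pose",s.x,np.degrees(s.x[3:]),"res",s.fun)
print("grip",world(s.x,np.array([[0,-50,8.5],[0,-68,8.5],[0,68,1.5]])*1e-3))
E
```

```text
[ 0.5034 -0.3496  0.2666] [ 3.1416  0.0001 -0.0529] [-0.732   0.4841  1.1923 -0.0001  1.4653  0.8917]
top [ 0.5028 -0.3455  0.1421]
L [ 0.48   -0.3603  0.08  ]
R [ 0.5117 -0.3625  0.08  ]
slotR [ 0.5193 -0.3637  0.08  ]
slotTL [ 0.5224 -0.3549  0.08  ]
slotBL [ 0.4826 -0.3527  0.08  ]
slotBR [ 0.4811 -0.3633  0.08  ]
pose [ 0.4958 -0.3629  0.0777 -0.1361  0.0776 -0.0734] [-7.7989  4.4469 -4.2042] res [ 0.1498  0.3935  0.2244 -0.5558  0.0124  0.4125 -0.0339 -0.1105  0.0372
 -0.2058 -0.0698 -0.6806  0.3881 -0.1169]
grip [[ 0.5007 -0.348   0.126 ]
 [ 0.5022 -0.3456  0.1437]
 [ 0.49   -0.3702  0.0104]]
```

apply_moves(
  motion="60 -0.2 -0.15 3 0 0 0; 60 0 0 4 0 0 0; 60 0 0 4 0 0 0; 60 0 0 2.4 0 0 0; 60 0 0 1.5 0 0 0; 60 0 0 0.4 0 0 0; 60 0 0 0 0 0 0; 0 0 0 0 0 0 0; 0 0 0 0 0 0 0; 0 0 0 0 0 0 0; 0 0 0 0 0 0 0; 0 0 0 0 0 0 0",
  force=25,
)

```text
time: 4.68
tool_pos: [0.5015, -0.3483, 0.1138]
tool_rot: [3.141, -0.0, -0.054]
contact_force: [-0.5, -0.5, 0.5]
opening: 0.0155
grip_force: 25.0
```

apply_moves(
  motion="0 0 0 -1 0 0 0; 0 0 0 -2 0 0 0; 0 0 0 -2.5 0 0 0; 0 0 0 -2.5 0 0 0; 0 0 0 -3 0 0 0; 0 0 0 -4 0 0 0; 0 0 0 -3 0 0 0; 0 0 0 0 0 0 0; 0 0 0 0 0 0 0",
  force=40,
)

```text
time: 5.8
tool_pos: [0.501, -0.3476, 0.2923]
tool_rot: [-3.14, 0.002, -0.054]
contact_force: [0.5, 0.6, -2.2]
opening: 0.015
grip_force: 40.0
```

```bash
python3 - <<'E'
from h import *
import pickle
np.set_printoptions(precision=4,suppress=True)
T=robot.read_camera("top");S=robot.read_camera("scene");pickle.dump((T,S),open("p1.pkl","wb"))
s=robot.observe();tp=s["tool_pos"];print(tp,s["tool_rot"],s["opening"],s["qpos"])
g=tp+[0,0,.019]
for p,n in((S,"S"),(T,"T")):
    print(n,proj(p,[g,tp-[0,.007,.099]]))
c=proj(S,[tp-[0,0,.03]])[0].astype(int)
save(S,"lift1.png",(c[0]-40,c[1]-50,c[0]+50,c[1]+50),6);print(c)
E
```

```text
[ 0.5009 -0.3476  0.2918] [-3.1394  0.0027 -0.0542] 0.014407256137784596 [-0.7322  0.4695  1.1488  0.      1.5268  0.8928]
S [[334.3839 219.4874]
 [331.4175 267.546 ]]
T [[431.342  202.2308]
 [413.7997 214.1939]]
[332 239]
```

View pics/lift1.png

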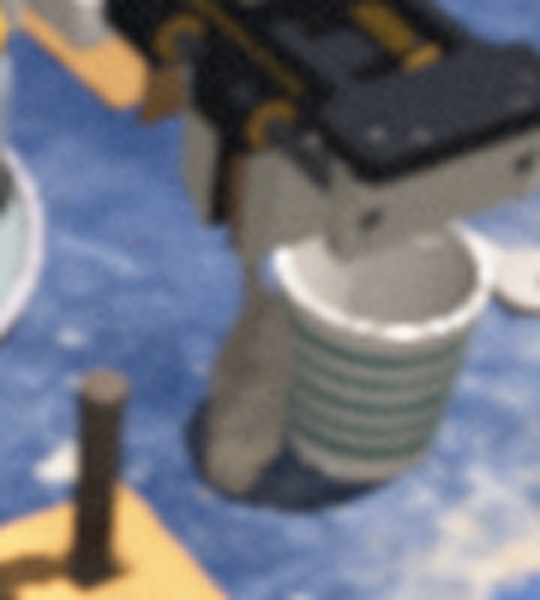

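The trowel hangs almost vertical in the fingers. Its tip is seen at about (332,270), against (331,268) predicted. I'm moving it above the slot.

apply_moves(
  motion="0 0 0 -3 0 0 0; 0 -0.6 -3.6 0 0 0 0; 0 -1 -5.5 0 0 0 0; 0 -1 -5.5 0 0 0 0; 0 -1 -5.5 0 0 0 0; 0 -1 -5.5 0 0 0 0; 0 -1 -5.5 0 0 0 0; 0 -1 -5.5 0 0 0 0.05; 0 -0.1 -2 0 0 0 0.1; 0 0 0 0 0 0 0;0 0 0 0 0 0 0",
)

```text
time: 7.28
tool_pos: [0.4563, 0.0404, 0.323]
tool_rot: [3.141, 0.001, -0.203]
contact_force: [-0.2, -0.8, -1.3]
opening: 0.0146
grip_force: 40.0
```

```bash
python3 - <<'E'
from h import *
import pickle
np.set_printoptions(precision=4,suppress=True)
T=robot.read_camera("top");S=robot.read_camera("scene");pickle.dump((T,S),open("p2.pkl","wb"))
s=robot.observe();tp=s["tool_pos"];print(tp,s["tool_rot"],s["opening"],s["qpos"])
y=s["tool_rot"][2];ex=np.array([np.cos(y),np.sin(y),0]);ey=np.array([np.sin(y),-np.cos(y),0])
tip=tp+.007*ey-[0,0,.103]
im=S["img"].copy();P=proj(S,[tip-.016*ex,tip+.016*ex,tip+.016*ex+[0,0,.089],tip-.016*ex+[0,0,.089]]);print(P)
c=proj(S,[tp-[0,0,.06]])[0].astype(int);k=5
x0,y0=c[0]-80,c[1]-60
a=cv2.resize(im[y0:y0+110,x0:x0+80+70],None,fx=k,fy=k,interpolation=cv2.INTER_CUBIC)
for q in P: cv2.circle(a,tuple(np.round((q-[x0,y0]+.5)*k).astype(int)),3,(255,0,255),-1)
m=np.array([.4542,.0348,.102]);q=proj(S,[m])[0];cv2.circle(a,tuple(np.round((q-[x0,y0]+.5)*k).astype(int)),3,(0,255,0),-1)
cv2.imwrite("pics/over.png",a[:,:,::-1]);print(x0,y0)
E
```

```text
[0.4565 0.04   0.3233] [ 3.1411  0.0008 -0.2047] 0.014604855217357443 [-0.0798  0.1556  1.5084 -0.0003  1.4784  1.6957]
[[212.3261 171.3811]
 [225.2139 168.9315]
 [223.6391 136.537 ]
 [210.1545 138.8458]]
137 93
```

View pics/over.png

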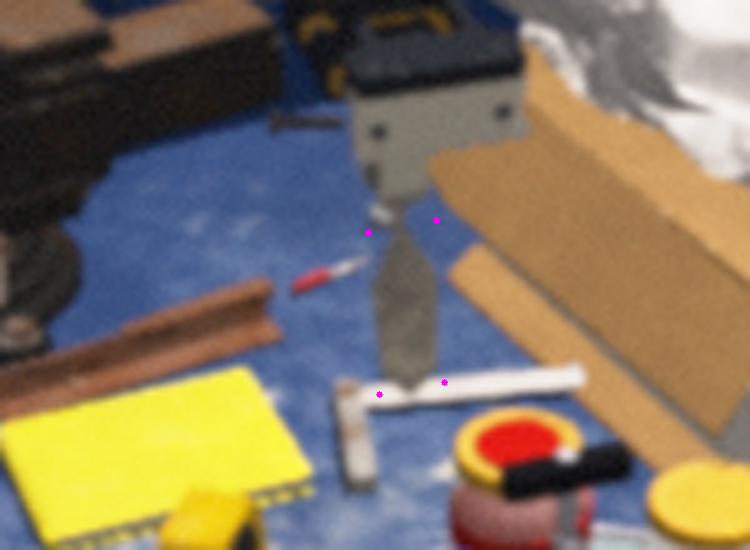

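The tip is at about (219,170.5) in the scene image, matching the prediction, and the blade is broadside and nearly vertical. I'm descending to just above the mouth.

apply_moves(
  motion="0 -0.1 -0.13 2 0 0 0; 0 0 0 3 0 0 0; 0 0 0 3 0 0 0; 0 0 0 2 0 0 0; 0 0 0 0.8 0 0 0; 0 0 0 0 0 0 0;0 0 0 0 0 0 0",
)

```text
time: 8.25
tool_pos: [0.4563, 0.0422, 0.2165]
tool_rot: [-3.141, -0.002, -0.204]
contact_force: [0.3, -0.3, -1.6]
opening: 0.0146
grip_force: 40.0
```

```bash
python3 - <<'E'
from h import *
import pickle
np.set_printoptions(precision=4,suppress=True)
S=robot.read_camera("scene")
s=robot.observe();tp=s["tool_pos"];print(tp,s["tool_rot"],s["contact_force"])
y=s["tool_rot"][2];ex=np.array([np.cos(y),np.sin(y),0]);ey=np.array([np.sin(y),-np.cos(y),0])
tip=tp+.007*ey-[0,0,.104]
m=np.array([.4542,.0348,.102]);print("tip-mouth along tool",(tip-m)@ex,(tip-m)@ey,tip[2])
c=proj(S,[m])[0].astype(int);k=7;x0,y0=c[0]-55,c[1]-50
a=cv2.resize(S["img"][y0:y0+85,x0:x0+110],None,fx=k,fy=k,interpolation=cv2.INTER_CUBIC)
for X,col in((tip,(255,0,255)),(m,(0,255,0)),(m+.0185*ex,(0,255,0)),(m-.0185*ex,(0,255,0))):
    q=proj(S,[X])[0];cv2.circle(a,tuple(np.round((q-[x0,y0]+.5)*k).astype(int)),3,col,-1)
cv2.imwrite("pics/near.png",a[:,:,::-1]);print(x0,y0)
E
```

```text
[0.4563 0.0423 0.2166] [-3.1415 -0.0018 -0.2043] [ 0.2154  0.602  -1.1224]
tip-mouth along tool 0.0005428517093970616 -0.000736925491196936 0.11256160382623633
165 158
```

View pics/near.png

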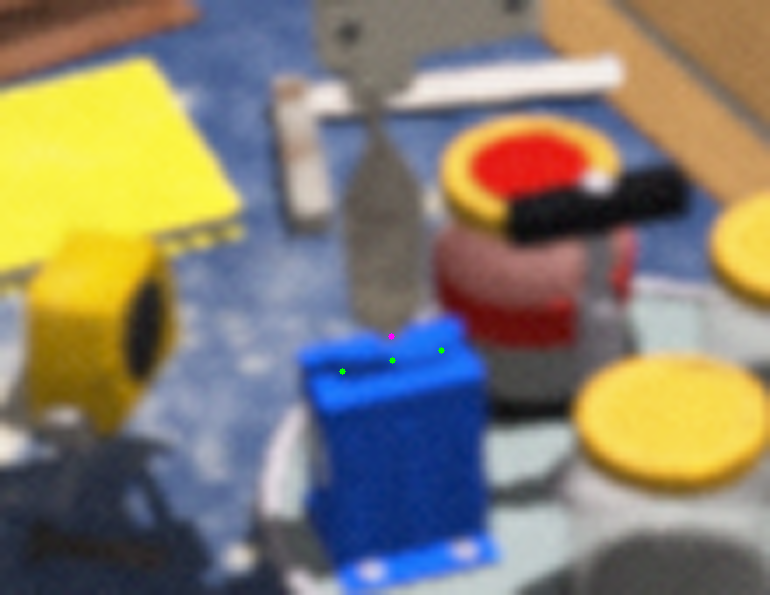

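The blade hangs directly over the dark slot, with the tip at about (220,206) and the mouth centre at about (221,210). I'm inserting gently and watching the force.

apply_moves(
  motion="0 0 0 0.5 0 0 0; 0 0 0 0.5 0 0 0; 0 0 0 0.5 0 0 0; 0 0 0 0.5 0 0 0; 0 0 0 0.5 0 0 0;0 0 0 0 0 0 0",
)

```text
time: 9.05
tool_pos: [0.4555, 0.0425, 0.1902]
tool_rot: [3.141, 0.001, -0.204]
contact_force: [-0.3, -0.4, -1.7]
opening: 0.0151
grip_force: 40.0
```

apply_moves(
  motion="0 0 0 0.5 0 0 0; 0 0 0 0.5 0 0 0; 0 0 0 0.5 0 0 0; 0 0 0 0.5 0 0 0; 0 0 0 0 0 0 0",
)

```text
time: 9.68
tool_pos: [0.4555, 0.0425, 0.1702]
tool_rot: [3.141, 0.001, -0.204]
contact_force: [-0.2, -0.8, -1.0]
opening: 0.015
grip_force: 40.0
```

apply_moves(
  motion="0 0 0 0.5 0 0 0; 0 0 0 0.5 0 0 0; 0 0 0 0.5 0 0 0; 0 0 0 0.5 0 0 0; 0 0 0 0.5 0 0 0; 0 0 0 0.3 0 0 0; 0 0 0 0 0 0 0",
)

```text
time: 10.55
tool_pos: [0.4556, 0.0424, 0.1425]
tool_rot: [3.141, 0.0, -0.204]
contact_force: [-0.4, 0.9, -1.7]
opening: 0.0146
grip_force: 40.0
```

apply_moves(
  motion="0 0 0 0.2 0 0 0; 0 0 0 0.2 0 0 0; 0 0 0 0.1 0 0 0; 0 0 0 0.1 0 0 0; 0 0 0 0 0 0 0",
)

```text
time: 11.18
tool_pos: [0.4557, 0.0424, 0.1366]
tool_rot: [3.141, 0.0, -0.204]
contact_force: [-0.3, -0.2, -0.8]
opening: 0.0147
grip_force: 40.0
```

apply_moves(
  motion="0 0 0 0.1 0 0 0; 0 0 0 0.1 0 0 0; 0 0 0 0.1 0 0 0; 0 0 0 0 0 0 0",
)

```text
time: 11.68
tool_pos: [0.4559, 0.0424, 0.1339]
tool_rot: [-3.142, -0.001, -0.204]
contact_force: [-0.8, 0.1, 0.8]
opening: 0.0143
grip_force: 40.0
```

apply_moves(
  motion="0 0 0 0.1 0 0 0; 0 0 0 0.1 0 0 0; 0 0 0 0.1 0 0 0; 0 0 0 0 0 0 0",
)

```text
time: 12.18
tool_pos: [0.4575, 0.0423, 0.1326]
tool_rot: [-3.141, -0.005, -0.204]
contact_force: [-0.3, -0.1, 13.4]
opening: 0.0149
grip_force: 40.0
```

Contact of 13 N at the depth expected for the slot floor, so the blade is home. I'm releasing and lifting straight up.

apply_moves(
  motion="0 0 0 -0.2 0 0 0; 50 0 0 0 0 0 0; 50 0 0 0 0 0 0; 50 0 0 0 0 0 0; 50 0 0 0 0 0 0; 50 0 0 -1 0 0 0; 50 0 0 -2 0 0 0; 50 0 0 -3 0 0 0; 50 0 0 -4 0 0 0; 50 0 0 -2 0 0 0; 50 -6 0 0 0 0 0; 50 -6 0 0 0 0 0; 50 0 0 0 0 0 0; 50 0 0 0 0 0 0",
)

```text
time: 13.92
tool_pos: [0.3391, 0.0667, 0.2537]
tool_rot: [-3.141, -0.003, -0.204]
contact_force: [-0.1, -0.9, 0.2]
opening: 0.046
grip_force: 0.0
```

```bash
cat > m.py <<'E'
from h import *
np.set_printoptions(precision=4,suppress=True)
def lids(T):
    hsv=cv2.cvtColor(T["img"],cv2.COLOR_RGB2HSV)
    m=cv2.inRange(hsv,np.array((0,150,90)),np.array((6,255,255)));m[:155]=0;m[290:]=0;m[:,:185]=0;m[:,305:]=0
    n,l,st,c=cv2.connectedComponentsWithStats(m);i=1+st[1:,4].argmax();print("red",st[i],atz(T,c[i],.118)[:2])
    m=cv2.inRange(hsv,np.array((15,120,120)),np.array((32,255,255)));m[:155]=0;m[264:]=0;m[:,:185]=0;m[:,305:]=0
    n,l,st,c=cv2.connectedComponentsWithStats(m)
    for i in range(1,n):
        if st[i,4]>200: print("yel",st[i],atz(T,c[i],.118)[:2])
E
python3 - <<'E'
from m import *
T=robot.read_camera("top");S=robot.read_camera("scene");s=robot.observe();print(s["tool_pos"],s["qpos"],s["opening"])
lids(T)
a=cv2.resize(T["img"][155:290,185:305],None,fx=4,fy=4,interpolation=cv2.INTER_CUBIC)
b=cv2.resize(S["img"][170:270,180:260],None,fx=4,fy=4,interpolation=cv2.INTER_CUBIC)
H=np.zeros((540,800,3),np.uint8);H[:,:480]=a;H[:400,480:]=b;cv2.imwrite("pics/after.png",H[:,:,::-1])
E
```

```text
[0.3394 0.0666 0.2531] [-0.0289 -0.0225  1.8967 -0.0001  1.2663  1.7465] 0.04627448850045093
red [196 190  20  20 328] [0.548  0.0971]
yel [233 160  29  27 617] [0.6105 0.0033]
yel [191 186  30  28 298] [0.5476 0.0955]
yel [260 199  30  29 647] [ 0.5174 -0.06  ]
```

View pics/after.png

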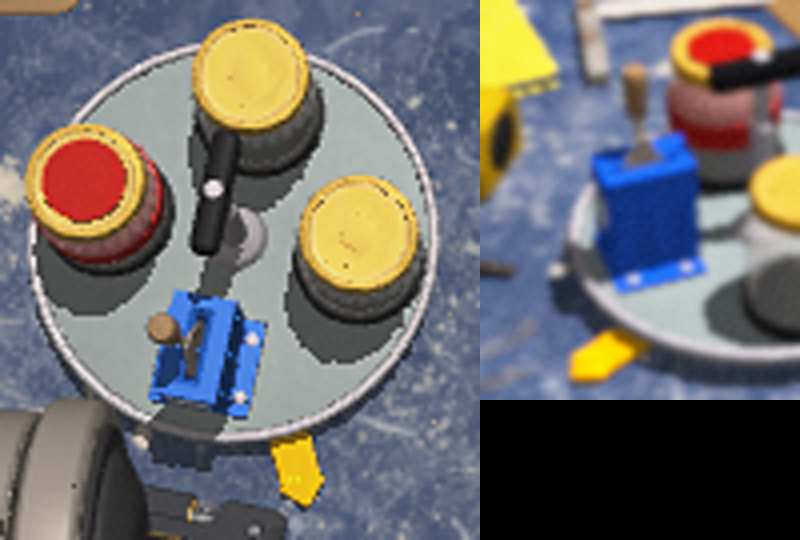

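The trowel stands in the slot and the caddy is undisturbed. I'll check the seated height and move above the black handle.

apply_moves(
  motion="65 4 0.2 0 0 0 0; 65 5 0.2 0 0 0 0; 65 5 0.2 0 0 0 0; 65 4 0.1 0 0 0 0; 65 1.9 0.1 0 0 0 0; 65 0 0 5 0 0 0;65 0 0 3 0 0 0; 65 0 0 0 0 0 0",
)

```text
time: 15.02
tool_pos: [0.5307, 0.0183, 0.17]
tool_rot: [3.141, 0.006, -0.205]
contact_force: [0.2, 0.6, 0.1]
opening: 0.06
grip_force: 0.0
```

```bash
python3 - <<'E'
from m import *
T=robot.read_camera("top");S=robot.read_camera("scene");s=robot.observe();print(s["tool_pos"],s["tool_rot"],s["qpos"])
print("trowel top",tri([T,S],[(224.6,236.5),(217.8,187.5)]))
print("axis px top view at z .162",proj(T,[[.5326,.0187,.162]]),proj(S,[[.5326,.0187,.162]]))
import math
for q in((.5483,.0972),):print(math.degrees(math.atan2(q[1]-.0187,q[0]-.5326)))
E
```

```text
[0.5325 0.0183 0.1732] [ 3.1416 -0.0006 -0.2045] [-0.1095  0.4047  1.5852 -0.0001  1.1511  1.6658]
trowel top [0.4567 0.0462 0.161 ]
axis px top view at z .162 [[238.0168 202.0921]] [[250.0622 183.4721]]
78.69006752597976
```

apply_moves(
  motion="65 0 0 2 0 0 0; 65 0 0 1.5 0 0 0; 65 0 -0.04 0.5 0 0 0; 65 0 0 0 0 0 0; 0 0 0 0 0 0 0; 0 0 0 0 0 0 0; 0 0 0 0 0 0 0; 0 0 0 0 0 0 0; 0 0 0 0 0 0 0; 0 0 0 0 0 0 0",
  force=35,
)

```text
time: 16.38
tool_pos: [0.5314, 0.0184, 0.1327]
tool_rot: [3.141, 0.0, -0.204]
contact_force: [-0.8, -4.2, 1.9]
opening: 0.0157
grip_force: 34.9
```

apply_moves(
  motion="0 0 0 0 0 0 -0.04; 0 0 0 0 0 0 -0.08; 0 0 0 0 0 0 -0.12; 0 0 0 0 0 0 -0.12; 0 0 0 0 0 0 -0.12; 0 0 0 0 0 0 -0.12; 0 0 0 0 0 0 -0.12; 0 0 0 0 0 0 -0.12; 0 0 0 0 0 0 -0.12; 0 0 0 0 0 0 -0.12; 0 0 0 0 0 0 -0.12; 0 0 0 0 0 0 -0.12; 0 0 0 0 0 0 -0.12; 0 0 0 0 0 0 -0.12; 0 0 0 0 0 0 -0.12; 0 0 0 0 0 0 -0.12; 0 0 0 0 0 0 -0.12; 0 0 0 0 0 0 -0.08; 0 0 0 0 0 0 -0.04; 0 0 0 0 0 0 0",
)

```text
time: 18.88
tool_pos: [0.5335, 0.0166, 0.1327]
tool_rot: [3.139, 0.005, 1.836]
contact_force: [6.1, -11.6, -5.7]
opening: 0.016
grip_force: 35.0
```

```bash
python3 - <<'E'
from m import *
T=robot.read_camera("top");S=robot.read_camera("scene");s=robot.observe();print(s["tool_pos"],s["tool_rot"],s["qpos"],s["contact_force"],s["torque"])
lids(T)
save(T,"turn.png",(170,140,310,300),3.7)
for t in ("red_jar","front_mark"):
  for n,p in(("T",T),("S",S)):print(t,n,[(np.round(d["centre"],3),round(d["score"],2)) for d in robot.search_frame(t,p)[:2]])
for n,p in(("T",T),("S",S)):print(n,proj(p,[[.5326+.08*np.cos(np.radians(195.85)),.0187+.08*np.sin(np.radians(195.85)),.118]]))
hs=cv2.cvtColor(S["img"],cv2.COLOR_RGB2HSV);m=cv2.inRange(hs,np.array((0,150,90)),np.array((6,255,255)))
m[:150]=0;m[280:]=0;m[:,:180]=0;m[:,310:]=0
n,l,st,c=cv2.connectedComponentsWithStats(m)
for i in range(1,n):
    if st[i,4]>30:print("S red",st[i],c[i],atz(S,c[i],.118))
E
```

```text
[0.5335 0.0166 0.1327] [3.1386 0.0046 1.8354] [-0.1106  0.4496  1.638  -0.0037  1.0496 -0.3734] [  6.8373 -10.3773  -4.1575] [-1.6591 -1.0141  0.1099]
red [249 237  11  14  81] [ 0.4484 -0.0141]
yel [192 201  25  15 262] [0.5281 0.0969]
red_jar T [(array([ 0.525, -0.048,  0.026]), 0.97)]
red_jar S [(array([ 0.524, -0.018,  0.058]), 0.76)]
front_mark T [(array([ 0.525, -0.046,  0.021]), 0.97)]
front_mark S [(array([ 0.521, -0.021,  0.055]), 0.9)]
T [[248.8775 239.8114]]
S [[227.9053 211.668 ]]
S red [219 207  18  11 138] [227.4638 212.087 ] [ 0.4539 -0.0041  0.118 ]
S red [215 226  29  14 162] [230.3519 234.5741] [ 0.4187 -0.0828  0.118 ]
```

View pics/turn.png

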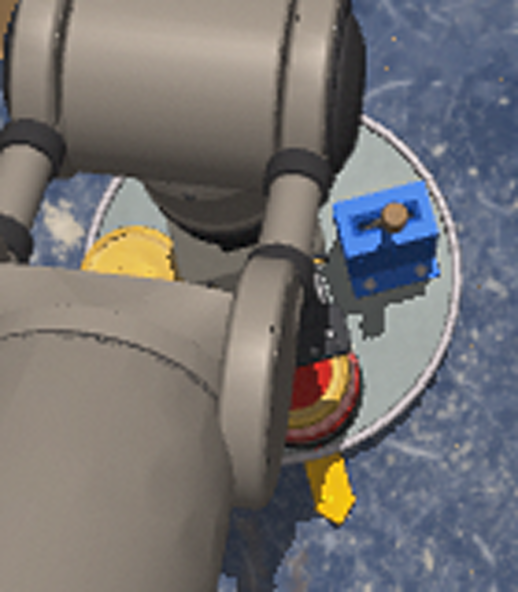

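The red jar stands at the pointer, partly hidden by the arm in the top view: red lid about (257,243), pointer about (259,272), blue holder now on the right. I'll refine the angle by a numeric check.

```bash
python3 - <<'E'
from m import *
import pickle
T0,S0=pickle.load(open("p0.pkl","rb"))
T=robot.read_camera("top");S=robot.read_camera("scene");pickle.dump((T,S),open("p3.pkl","wb"))
for n,p in(("S0",S0),("S",S)):
    hs=cv2.cvtColor(p["img"],cv2.COLOR_RGB2HSV);m=cv2.inRange(hs,np.array((14,110,110)),np.array((32,255,255)))
    m[:150]=0;m[300:]=0;m[:,:180]=0;m[:,320:]=0
    k,l,st,c=cv2.connectedComponentsWithStats(m)
    for i in range(1,k):
        if st[i,4]>30:
            cn=max(cv2.findContours((l==i).astype(np.uint8),cv2.RETR_EXTERNAL,cv2.CHAIN_APPROX_NONE)[0],key=len)
            h=cv2.convexHull(cn)[:,0].astype(float);e=cv2.fitEllipse(cn) if len(cn)>5 else None
            print(n,st[i],"ctr",atz(p,c[i],.118)[:2],"ell",e and (np.round(e[0],1),atz(p,e[0],.118)[:2]))
ax=np.array([.5326,.0187])
def rect(p,th,z):
    u,v=np.meshgrid(np.arange(-.03,.0301,.0005),np.arange(.04,.1201,.0005))
    d=np.array([np.cos(th),np.sin(th)]);t=np.array([-d[1],d[0]])
    X=np.c_[(ax+v[...,None]*d+u[...,None]*t).reshape(-1,2),np.full(u.size,z)]
    q=proj(p,X).astype(np.float32).reshape(*u.shape,2)
    b=cv2.cvtColor(cv2.remap(p["img"],q[...,0],q[...,1],cv2.INTER_LINEAR),cv2.COLOR_RGB2HSV).astype(float)
    return ((abs(b[...,0]-111)<9)&(b[...,1]>170)&(b[...,2]>120)).astype(float)
from scipy.ndimage import gaussian_filter as G
import sys
def sym(p,c):
    best=[]
    for dg in np.arange(-4,4.01,.25):
        th=np.radians(c+dg);b=G(rect(p,th,.102),2);best.append(b)
    return best
for nm,p,c in(("before",T0,168.69),("now",T,285.85)):
    b=rect(p,np.radians(c),.102)
    # inner-end & outer-end/side edge angles: principal direction of mask
    ys,xs=np.nonzero(b);r=cv2.minAreaRect(np.c_[xs,ys].astype(np.float32));print(nm,len(xs),xs.mean()*.5-30,ys.mean()*.5+40,r)
E
```

```text
S0 [229 150  64  53 854] ctr [0.6104 0.069 ] ell (array([264.9, 179.7]), array([0.6069, 0.0677]))
S0 [ 246  150   74   30 1122] ctr [0.7082 0.1272] ell (array([283.3, 160.5]), array([0.7017, 0.1221]))
S0 [180 167  17  27 296] ctr [0.4263 0.1761] ell (array([186.1, 180.6]), array([0.4253, 0.1726]))
S0 [297 192  21  14 128] ctr [ 0.66   -0.0665] ell (array([308. , 195.6]), array([ 0.6642, -0.0513]))
S0 [266 210  10  18 145] ctr [ 0.5305 -0.0787] ell (array([269.9, 218.2]), array([ 0.5306, -0.079 ]))
S0 [288 270  32  30 577] ctr [ 0.4733 -0.3142] ell (array([306.3, 286.1]), array([ 0.4741, -0.313 ]))
S [ 260  150   60   46 1023] ctr [0.6819 0.0745] ell (array([290.1, 171.3]), array([0.6879, 0.0666]))
S [180 167  19  52 484] ctr [0.4113 0.1449] ell (array([186.4, 188.1]), array([0.4111, 0.1409]))
S [216 183  25  13 182] ctr [0.4953 0.0794] ell (array([227.5, 189. ]), array([0.5009, 0.0818]))
S [297 192  21  14 128] ctr [ 0.66   -0.0665] ell (array([307.8, 195.4]), array([ 0.6645, -0.0502]))
S [216 205  27  20 206] ctr [ 0.4485 -0.0247] ell (array([228.1, 214.1]), array([ 0.4513, -0.0119]))
S [202 252  19  14 156] ctr [ 0.341  -0.1328] ell (array([210.5, 258.9]), array([ 0.341 , -0.1327]))
S [288 270  32  30 572] ctr [ 0.4736 -0.3143] ell (array([306.4, 286.1]), array([ 0.4743, -0.3129]))
before 8234 2.2736215691037174 81.83501335924217 ((71.0, 84.0), (126.0, 98.0), 90.0)
now 1731 -1.4844020797227024 74.8367995378394 ((58.0, 76.5), (72.0, 115.0), 0.0)
```

apply_moves(
  motion="0 0 0 0 0 0 -0.007; 0 0 0 0 0 0 0; 0 0 0 0 0 0 0; 0 0 0 0 0 0 0",
)

```text
time: 19.77
tool_pos: [0.5336, 0.0166, 0.1328]
tool_rot: [3.139, 0.005, 1.842]
contact_force: [6.6, -11.2, -4.9]
opening: 0.0157
grip_force: 34.9
```

```bash
python3 - <<'E'
from m import *
s=robot.observe();print(s["tool_pos"],s["tool_rot"],s["contact_force"])
T=robot.read_camera("top");S=robot.read_camera("scene")
ax=np.array([.5326,.0187])
hs=cv2.cvtColor(S["img"],cv2.COLOR_RGB2HSV)
y,x=np.nonzero(cv2.inRange(hs[245:275,195:230],np.array((14,110,110)),np.array((32,255,255))))
P=np.array([atz(S,(a+195,b+245),.009)[:2] for a,b in zip(x,y)])-ax
r=np.linalg.norm(P,axis=1);an=np.degrees(np.arctan2(P[:,1],P[:,0]))%360
k=(r>.14)&(r<.165);print("S pointer",an[k].mean(),r.max(),an[r>.168].mean())
# red disc ellipse in S vs projected model for several angles (mask IoU over disc+band-free region)
red=cv2.inRange(hs,np.array((0,150,90)),np.array((6,255,255)));red[:200]=0;red[222:]=0;red[:,:205]=0;red[:,250:]=0
ys,xs=np.nonzero(red);Q=np.array([atz(S,(a,b),.118)[:2] for a,b in zip(xs,ys)])
h=cv2.convexHull(Q.astype(np.float32)*1000);c,rr=cv2.minEnclosingCircle(h);c=np.array(c)/1000-ax
print("S red circle",c+ax,rr,np.hypot(*c),np.degrees(np.arctan2(c[1],c[0]))%360)
print("blue T",[ (np.round(d["centre"],3),d["score"]) for d in robot.search_frame("slot_mouth",T)[:1]])
E
```

```text
[0.5336 0.0166 0.1328] [3.1386 0.0046 1.8424] [  6.5749 -11.1714  -4.9192]
S pointer 197.0891458794103 0.17623020174709048 197.19123406267275
S red circle [ 0.4539 -0.0045] 21.216594696044922 0.08206137309027572 196.44612875130574
blue T [(array([ 0.534, -0.049,  0.025]), 0.68)]
```

```bash
python3 - <<'E'
from m import *
import pickle
T0,_=pickle.load(open("p0.pkl","rb"));T,_=pickle.load(open("p3.pkl","rb"))
ax=np.array([.5326,.0187])
def soft(p,box):
    x0,y0,x1,y1=box;a=cv2.resize(p["img"][y0:y1,x0:x1],None,fx=8,fy=8,interpolation=cv2.INTER_CUBIC)
    h=cv2.cvtColor(a,cv2.COLOR_RGB2HSV);m=((h[...,0]<7)|(h[...,0]>174))&(h[...,1]>150)&(h[...,2]>90)
    return m
def edge(p,box):
    m=soft(p,box);out=[]
    for r in range(0,m.shape[0],4):
        k=np.nonzero(m[r])[0]
        if len(k)>8:out.append(((k.max()+1)/8-.5+box[0],(r+.5)/8-.5+box[1]))
    return np.array(out)
m=soft(T0,(190,184,218,214));n,l,st,c=cv2.connectedComponentsWithStats(m.astype(np.uint8));i=1+st[1:,4].argmax()
cc=c[i]/8+[189.56,183.56];print("T0 disc",st[i]/8,atz(T0,cc,.118));rpx=np.sqrt(st[i,4]/64/np.pi)
R=rpx*np.linalg.norm(atz(T0,cc,.118)-atz(T0,cc+[1,0],.118));print("R",R)
e=edge(T,(246,234,264,254));print(np.round(e,1).tolist())
E=np.array([atz(T,q,.118)[:2] for q in e])
for th in np.arange(192,200,.5):
    c=ax+.08*np.array([np.cos(np.radians(th)),np.sin(np.radians(th))])
    d=np.linalg.norm(E-c,axis=1)-R;print(th,round(np.median(np.abs(d))*1e3,2),round(np.mean(d[(e[:,1]>238)&(e[:,1]<248)])*1e3,2))
E
```

```text
T0 disc [   5.75    5.75   20.75   20.5  2614.5 ] [0.5484 0.097  0.118 ]
R 0.023157254555283203
[[258.5, 237.1], [258.8, 237.6], [259.0, 238.1], [259.1, 238.6], [259.1, 239.1], [259.1, 239.6], [259.1, 240.1], [259.1, 240.6], [259.0, 241.1], [259.1, 241.6], [259.0, 242.1], [258.6, 242.6], [258.2, 243.1], [258.1, 243.6], [258.0, 244.1], [257.9, 244.6], [257.5, 245.1], [257.2, 245.6], [257.0, 246.1], [256.0, 246.6], [255.1, 247.1], [255.0, 247.6], [254.5, 248.1], [254.1, 248.6], [253.0, 249.1], [251.6, 249.6], [263.5, 251.6], [263.5, 252.1], [262.6, 252.6], [262.6, 253.1]]
192.0 4.51 4.13
192.5 3.84 3.52
193.0 3.17 2.91
193.5 2.5 2.32
194.0 1.84 1.73
194.5 1.22 1.15
195.0 0.7 0.58
195.5 0.31 0.02
196.0 0.49 -0.53
196.5 1.06 -1.07
197.0 1.7 -1.6
197.5 2.3 -2.12
198.0 2.86 -2.62
198.5 3.4 -3.11
199.0 3.9 -3.58
199.5 4.37 -4.04
```

```bash
python3 -c "
from cell import robot
print(robot.hand_in())"
```

```text
the job is handed in; nothing more can be done
None
```

The trowel is home in the blue holder, the red-banded jar is lined up with the yellow pointer to within about half a degree by my measurements, and the gripper is still holding the black handle; the job was handed in at about 20 s with no verdict shown.

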